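# Zero the gauge, close and pin the port clamp, hold it squeezed

## Task

Get the leak-test fixture ready: first turn the dial's knob until its pointer stands on the zero mark and leave it there, then swing the open half of the hinged clamp fully shut round the port. Take the locking pin from its stand and push it fully home, shoulder down on the lug, through the aligned holes of both halves. Finish by squeezing the two halves together between the fingers, firmly across their flat outer faces, and end the program still holding that squeeze; leave the other things on the bench where they are.

Things in the scene. Friction and masses are not known exactly. Their poses are not given: they have to be found in the camera images.
- fixture: Fixed steel base plate 130 x 320 x 12 mm lying on the bench (varies in place and yaw); origin at the centre of its underside, x across its short side (away from the robot at yaw 0), y along its long side, z up. The clamp, standing round an upright flanged port tube (flange 42 mm across, top 83 mm above the bench), is centred at fixture x 0, y -75 mm; a round dial (84 mm across, white face 34 mm above the bench) is centred at x 0, y +85 mm.
- dial_knob (a joint): Angle of the dial's knob, rad, 0 = pointer on the zero mark (the one long thick tick, with a black index block, on the dial's -x side in the fixture frame; the other ticks are short, 0.45 rad apart); positive is counter-clockwise seen from above. Travel -0.5 to 2.0, it starts between 0.6 and 1.4. Stiff (about 0.03 N m): stays where it is left. The pointer should end within a quarter of a tick spacing (0.12 rad) of zero.
- dial_grip (a point): Point on the knob's axis, 58 mm above the bench. The knob is an upright black bar 46 mm long, 14 mm wide, its top 68 mm and its underside 36 mm above the bench; its length runs along the point's x axis, which turns with the knob and at joint 0 agrees with the fixture's x axis; the pointer, a short black nose at the foot and a white line on top, is at its -x end.
- jaw (a joint): Opening angle of the clamp's moving half about its upright hinge, rad: 0 = fully shut (a hard stop), up to 1.3 open; it starts between 0.6 and 1.1. It opens towards fixture -x, turning clockwise from above. Friction of about 0.05 N m: it stays where it is left.
- clamp_hinge (a point): On the upright hinge axis of the clamp, at the height of the halves' top faces, 70 mm above the bench, at fixture x 0, y -33 mm.
- fixed_half: The fixed aluminium half of the clamp. Origin on the port's axis at the halves' underside, 40 mm above the bench, axes as the fixture's. Its block is 60 mm long (y -30 to 30), 30 mm high (z 0 to 30), its flat outer face at x +26 mm. Its lug, at the -y end, is the lower one (z 0 to 14 mm), 34 x 30 mm, with an upright 12 mm hole at x 0, y -46 mm.
- moving_half: The hinged aluminium half, the mirror of the fixed one: shut, its frame coincides with that of fixed_half; its flat outer face is at its own x -26 mm (y -30 to 30, z 0 to 30 mm), its upper lug (z 16 to 30 mm, 34 x 30 mm) has a 12 mm hole at its own x 0, y -46 mm. The hinge axis is at its own x 0, y +42 mm. Shut, the halves are 52 mm over their outer faces and can be pinched from above across them, over the port.
- lug_hole (a point): On the axis of the fixed lug's hole, at the height of the top face of the upper lug (70 mm above the bench): where the pin's shoulder sits when home. It does not move with the hinged half.
- pin_knob (a point): Centre of the locking pin's grip knob: a steel cylinder 18 mm across and 34 mm tall. Under it a shoulder 22 mm across and 4 mm thick, its underside 21 mm below this point, then a 10 mm shaft 40 mm long with a tapered foot. The pin is loose, 0.05 to 0.1 kg, and starts upright in its stand with the shoulder on the stand's top.
- pin_tip (a point): Centre of the foot of the pin, 61 mm below pin_knob; z axis up along the pin. Fully home, it is 10 mm below the underside of the lower lug.
- pin_stand: Fixed grey block 60 x 60 x 45 mm with a 12 mm hole right through at its centre, holding the pin; origin at the centre of its underside. It stands to the left or the right of the fixture.
- jar_mid (a point): Bystander: jar 52 mm across, 55 mm tall; its centre.
- spare_ring_mid (a point): Bystander: loose steel ring 52 mm across, 8 mm thick, lying flat; its centre.
- screwdriver_mid (a point): Bystander: screwdriver lying on the bench; about its middle.
- wrench_mid (a point): Bystander: wrench lying on the bench behind the fixture; about its middle.
- mouse_mid (a point): Bystander: black computer mouse, 34 mm high; in its body.
- wash_bottle_mid (a point): Bystander: white bottle 60 mm across, 120 mm tall; half-way up.

How it is judged:
On the way, in this order (a step that is already met when the one before it is completed fails the run):
1. the dial's pointer stands on the zero mark while the clamp is still open (value of joint dial_knob between -0.12 and 0.12 rad and value of joint jaw above 0.3 rad), for 0.2 s.
2. the clamp is shut, the pin not yet in (value of joint jaw below 0.03 rad and value of joint dial_knob between -0.12 and 0.12 rad), for 0.2 s.
3. the pin is home through both lugs of the shut clamp (value of joint jaw below 0.03 rad and horizontal distance between pin_tip and lug_hole below 0.004 m and z of pin_tip in the frame of fixed_half below -0.006 m and angle between pin_tip's own z axis and vertical below 0.12 rad), for 0.2 s.
At the end, for the whole second after the job is handed in: Dial within 0.12 rad of zero, clamp shut (under 0.03 rad), pin upright (0.12 rad) within 4 mm of the hole axis and its shoulder within 4 mm of the lug, and the fingers pressing on each clamp half with over 4 N through the last second (all of step 3 and value of joint dial_knob between -0.12 and 0.12 rad and contact force between the fingers and moving_half above 4 N and contact force between the fingers and fixed_half above 4 N); the arm keeps its last pose, push and grip.
It fails at once if a bystander was moved more than 40 mm (distance of any of jar_mid, spare_ring_mid, screwdriver_mid, wrench_mid, mouse_mid, wash_bottle_mid from where it was at the start of the episode above 0.04 m).
It also fails if it takes over 72 s, if anything falls off the work surface, if the arm or the gripper's body presses on something with over 40 N, if the wrist force passes 120 N, or if a joint passes its speed limit or range.

## Robot

A 6-joint arm with a two-finger parallel gripper is mounted at the origin on the work surface. World frame = base frame: x ahead of the robot, y to its left, z up, the work surface at z = 0. Lengths are in m, angles in rad, forces in N, time in s.
With the tool pointing down it reaches from about 0.375 to 0.75 m from the base axis. Payload 9 kg.
Tool frame: the origin (TCP) lies midway between the tips of the shut fingers; the grasp point (between the pads) lies 19 mm behind it; z points along the fingers, y is the line along which they close (so a half turn about z gives the same grasp; the last joint's range is limited). The gripper opens to 85 mm and grips with 20 to 120 N. Pads are 22 mm wide; open, the fingers measure 114 mm over their backs; the gripper's body (76 mm by 85 mm) begins 54 mm behind the grasp point. The pads swing forward as they close: fully open they stand 13 mm farther back than shut.
Start: joints at [1.02, 0.104, 0.097, 1.564, 0, 1.353], TCP at [0.196, 0.567, 0.231] pointing down, gripper open.
Joint ranges: [-2.99, 2.99], [-0.84, 1.86], [-1.1, 1.16], [-1.84, 2.11], [-1.51, 1.56], [-3.14, 3.14]. Speed limits (rad/s): [2.22, 2.22, 2.57, 3.14, 3.14, 3.14].

## Interface

Orientations are given as a rotation vector (axis times angle).
In Python, from plant import ctrl gives the robot as it stands.
- The arm moves only by the tool send_rows, never from a script. Its argument "commands" is a list of rows, each an object of numbers: "dx", "dy", "dz": the shift along the world's x, y, z in units of 75 mm (1.0 is 75 mm); "rx", "ry", "rz": the turn, a rotation vector about the world's x, y, z in units of 8 degrees (1.0 is 8 degrees); "hand": the closure, from -1 (fully open) to 1 (shut), so that 0 is half open. In form: [{"dx": .., "dy": .., "dz": .., "rx": .., "ry": .., "rz": .., "hand": ..}, ...]. A call has 1 to 12 rows; each row shifts and turns the commanded pose from where the row before left it; what a row does not reach is not made up. A row lasts 1/10 s, in which the tool goes at most 50 mm and 8.59 degrees, less where a joint would pass 70% of its speed; a pose out of reach is approached as far as the arm can. A call with a number of a shift or a turn outside -1 to 1 is refused whole. A call with a gripper value outside its range is refused whole. The fingers move at their own pace and stop on an object; "newtons" is the grip in N (left out, the last holds). Time passes only in rows, so rows that do not move let the fingers close. It gives the time, the measured TCP pose, the force, the opening and the grip force at its end, in the units of the state.
- ctrl.get_state(): the state, without advancing time (a new reading comes with each control period).
- ctrl.capture(name): name is "scene" or "top" or "wrist"; returns (picture, depth): 420x560x3 uint8, red, green, blue; 420x560 float32, m along the optical axis (not along the pixel's ray), 0 where there is no reading.
- ctrl.calibration(name): a dict with "vfov" (degrees; the focal length in pixels is half the picture's height over the tangent of half this angle, whatever the lens; pixels are square), "cx", "cy" (the principal point, pixels), "camera_from_world" (4x4, takes a point from world to camera coordinates). Camera axes: x right, y down, z forward; pixel columns grow to the right and rows downward; lengths in m; the calibration is good to about 2 mm. The wrist camera is an equidistant fisheye: a pixel r from the principal point sees the ray r / f radians off the axis. A picture is of the moment at which its call begins: read the wrist's pose just before it. calibration takes no time and is no camera call; for the wrist camera it gives the pose at the moment of the call.
- ctrl.hand_in(): hands the job in; it is judged then, once.
Trained networks look in the newest picture that a camera, given by its name, has taken for a name from the list of things; names that differ only in an ending like _2 or _b are one class to them, and where a whole thing is asked for, a point or a joint stands for the part that bears it (a point fixed in the world has none). Each returns a list of dicts, best first, with "confidence" (0 to 1); they miss things now and then, are a little off and sometimes report something else, mostly with a low value. They report only what shows in the picture. A call takes as long as a camera call.
- ctrl.recognise(camera, thing): "location" ([x, y, z] in m, in world coordinates, good to about 4 mm: the middle of the surface that is visible of it).
- ctrl.outline_of(camera, thing): "region" (420x560 bool, what is visible of it).
- ctrl.mark_of(camera, thing): "location" ([x, y, z] in m, in world coordinates, good to about 4 mm: a listed point, or the origin of a listed thing).
The state is a dict: "t": time; "joint_pos": joint angles; "qvel": joint speeds; "effort": joint torques, N m; "position": TCP position; "tcp_rot": TCP orientation; "force": force on the tool from outside, world axes, zero at the start; "wrist_torque": the same for the moment, N m; "finger_gap": finger opening in m; "grip_force": force on a finger pad.
Only numpy, scipy, OpenCV 4.12 (cv2) and the standard library are available. Lean on these libraries where they do the work, as an engineer would, in place of code of your own. Each camera call takes 0.05 s, during which the arm holds its last target. There are 200 camera calls.

## Working session

There is one attempt and no reset: what is moved stays moved. The work goes in short steps, Python scripts to look and compute and a tool call to move; the robot and the scene stay as the last step left them, time stands still between calls to the robot, and variables do not carry over. Pictures are saved under pics/ and viewed, at most 10 in all, crops included, and the job is handed in when it is done.

Besides the shell and the picture viewer there is one more tool, called after "Request:" as name([rows], argument=value, ...), one row to a line, values as JSON. send_rows: Moves the arm, as the interface text tells. Its arguments: {"type":"object","properties":{"commands":{"type":"array"},"newtons":{"type":"number"}},"required":["commands"]}

```bash
mkdir -p pics; ls; cat > h.py <<'E'
from plant import ctrl
import numpy as np, cv2
from scipy.spatial.transform import Rotation as R
def cap(n,f=None):
    p,d=ctrl.capture(n)
    if f: cv2.imwrite('pics/'+f,p[:,:,::-1])
    return p,d
def world(n,u,v,z):
    c=ctrl.calibration(n);f=210/np.tan(np.radians(c['vfov']/2))
    M=np.linalg.inv(c['camera_from_world']);r=M[:3,:3]@np.array([(u-c['cx'])/f,(v-c['cy'])/f,1]);o=M[:3,3]
    return o+r*(z-o[2])/r[2]
E
python3 - <<'E'
from h import *
np.set_printoptions(precision=4,suppress=True)
cap('scene','s.png');cap('top','t.png')
for n in ['fixture','dial_grip','clamp_hinge','fixed_half','moving_half','lug_hole','pin_knob','pin_tip','pin_stand','jar_mid','spare_ring_mid','screwdriver_mid','wrench_mid','mouse_mid','wash_bottle_mid']:
    for c in ['top','scene']:
        r=ctrl.mark_of(c,n)
        print(n,c,[(np.array(x['location']),round(x['confidence'],2)) for x in r[:2]])
s=ctrl.get_state();print(s)
print(ctrl.calibration('top'))
E
```

```text
pics
fixture top [(array([ 0.6006, -0.0311, -0.    ]), 0.69)]
fixture scene [(array([ 0.6   , -0.0339,  0.0013]), 0.9)]
dial_grip top [(array([0.6199, 0.0523, 0.0604]), 0.55)]
dial_grip scene [(array([0.6222, 0.0499, 0.0565]), 0.53)]
clamp_hinge top []
clamp_hinge scene [(array([ 0.5882, -0.0628,  0.0733]), 0.81)]
fixed_half top [(array([ 0.578 , -0.0994,  0.0375]), 0.83)]
fixed_half scene [(array([ 0.5794, -0.1012,  0.0419]), 0.89), (array([0.7029, 0.3185, 0.0589]), 0.61)]
moving_half top [(array([ 0.5546, -0.0885,  0.0405]), 0.87)]
moving_half scene [(array([ 0.6022, -0.0349, -0.0008]), 0.37)]
lug_hole top [(array([ 0.5681, -0.1481,  0.0706]), 0.79), (array([ 0.5877, -0.0579,  0.0687]), 0.56)]
lug_hole scene [(array([ 0.5654, -0.1507,  0.0697]), 0.8)]
pin_knob top [(array([ 0.6026, -0.0324, -0.0001]), 0.46), (array([0.4532, 0.3651, 0.0641]), 0.42)]
pin_knob scene [(array([ 0.5167, -0.3369,  0.0299]), 0.63), (array([0.4516, 0.3656, 0.0689]), 0.54)]
pin_tip top []
pin_tip scene [(array([ 0.5794, -0.1016,  0.0384]), 0.57), (array([ 0.3908, -0.2032,  0.003 ]), 0.46)]
pin_stand top [(ar
[... 1011 characters left out ...]
.5639, 0.0001, 1.3531]), 'qvel': array([-0.0001,  0.0014, -0.0007,  0.0006, -0.0016, -0.0004]), 'effort': array([  0.0007, -55.6755,  50.3759,   0.0009,  -0.0003,   0.    ]), 'position': array([0.196 , 0.5671, 0.2313]), 'tcp_rot': array([-0.5203, -3.0982, -0.0002]), 'force': array([-0.0671, -0.236 ,  0.5701]), 'wrist_torque': array([-0.0278, -0.0152, -0.0224]), 'grip_force': 0.0, 'finger_gap': 0.08562491721850941}
{'vfov': 55.03008157871363, 'cx': 279.74643980287254, 'cy': 213.78390638183262, 'camera_from_world': array([[ 0.0169, -0.9998,  0.0127,  0.0257],
       [-0.9866, -0.0188, -0.1618,  0.5712],
       [ 0.162 , -0.0098, -0.9867,  0.9712],
       [ 0.    ,  0.    ,  0.    ,  1.    ]])}
```

```bash
python3 - <<'E'
import cv2
t=cv2.imread('pics/t.png');cv2.imwrite('pics/t2.png',cv2.resize(t[100:320,180:400],(800,800))[:600] if 0 else cv2.resize(t[130:310,200:400],(660,594),interpolation=2))
E
```

```text
(no output)
```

View pics/t.png

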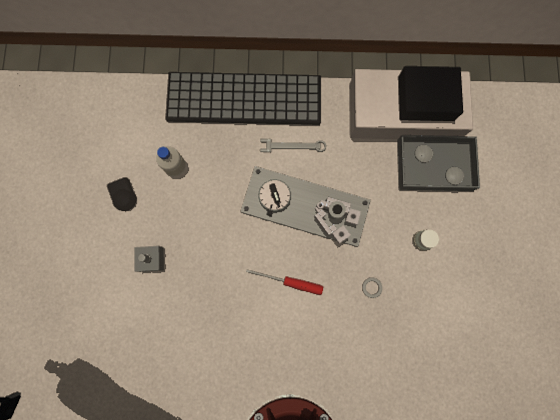

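View pics/t2.png

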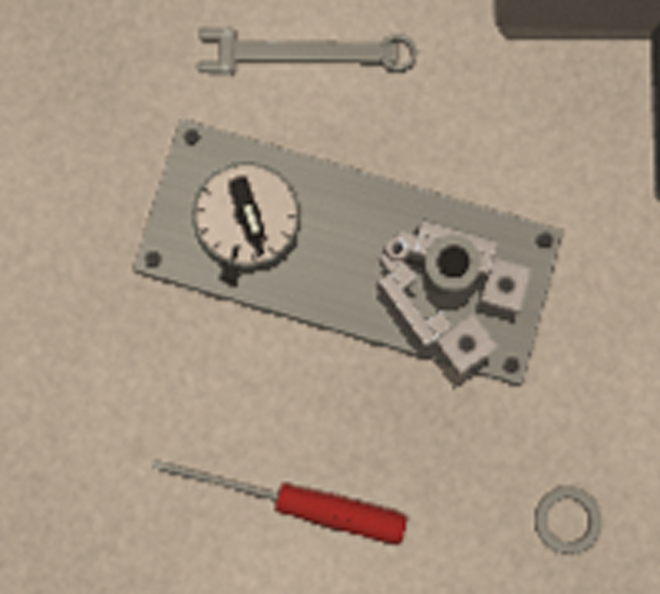

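Request:
send_rows([
  {"dx":0.3,"dy":-0.47,"dz":0.08,"hand":-1},
  {"dx":0.3,"dy":-0.47,"dz":0.08,"hand":-1},
  {"dx":0.3,"dy":-0.47,"dz":0.08,"hand":-1},
  {"dx":0.3,"dy":-0.47,"dz":0.08,"hand":-1},
  {"dx":0.3,"dy":-0.47,"dz":0.08,"hand":-1},
  {"dx":0.3,"dy":-0.47,"dz":0.08,"hand":-1},
  {"dx":0.3,"dy":-0.47,"dz":0.08,"hand":-1},
  {"dx":0.3,"dy":-0.47,"dz":0.08,"hand":-1},
  {"dx":0.3,"dy":-0.47,"dz":0.08,"hand":-1},
  {"dx":0.3,"dy":-0.47,"dz":0.08,"hand":-1},
  {"dx":0.3,"dy":-0.47,"dz":0.08,"hand":-1},
  {"dx":0.3,"dy":-0.47,"dz":0.08,"hand":-1},
])

```text
schema error: expected keys dx, dy, dz, rx, ry, rz, hand
```

Request:
send_rows([
  {"dx":0.3,"dy":-0.47,"dz":0.08,"hand":-1},
  {"dx":0.3,"dy":-0.47,"dz":0.08,"hand":-1},
  {"dx":0.3,"dy":-0.47,"dz":0.08,"hand":-1},
  {"dx":0.3,"dy":-0.47,"dz":0.08,"hand":-1},
  {"hand":-1},
  {"hand":-1},
])

```text
schema error: expected keys dx, dy, dz, rx, ry, rz, hand
```

```bash
cat >> h.py <<'E'
def wray(u,v,c):
    "world origin and direction of a wrist (fisheye) pixel"
    f=210/np.tan(np.radians(c['vfov']/2));x,y=u-c['cx'],v-c['cy'];r=np.hypot(x,y)+1e-9;a=r/f
    M=np.linalg.inv(c['camera_from_world']);return M[:3,3],M[:3,:3]@np.array([np.sin(a)*x/r,np.sin(a)*y/r,np.cos(a)])
def wworld(u,v,z,c):
    o,d=wray(u,v,c);return o+d*(z-o[2])/d[2]
def wproj(p,c):
    f=210/np.tan(np.radians(c['vfov']/2));q=(c['camera_from_world']@np.append(p,1))[:3]
    a=np.arctan2(np.hypot(q[0],q[1]),q[2]);b=np.arctan2(q[1],q[0]);return c['cx']+f*a*np.cos(b),c['cy']+f*a*np.sin(b)
def rect(pic,c,x0,x1,y0,y1,z,res):
    "top-down view on plane z; row 0 = x1, col 0 = y1"
    xs=np.arange(x1,x0,-res);ys=np.arange(y1,y0,-res)
    m=np.array([[wproj((x,y,z),c) for y in ys] for x in xs],np.float32)
    return cv2.remap(pic,m[...,0].copy(),m[...,1].copy(),cv2.INTER_CUBIC)
E
python3 - <<'E'
from h import *
np.set_printoptions(precision=4,suppress=True)
c=ctrl.calibration('wrist');p,d=cap('wrist','w.png');np.savez('w.npz',p=p,d=d,**{k:np.array(v) for k,v in c.items()})
for n in ['fixture','dial_grip','clamp_hinge','fixed_half','moving_half','lug_hole']:
    r=ctrl.mark_of('wrist',n);print(n,[(np.array(x['location']),round(x['confidence'],2)) for x in r[:2]])
s=ctrl.get_state();print(s['t'],s['position'],s['tcp_rot'],c)
A=rect(p,c,.56,.68,-.01,.11,.034,.0003); B=rect(p,c,.5,.66,-.21,-.03,.070,.0004)
cv2.imwrite('pics/dial.png',np.hstack([A[:400,:400],B[:400,:400]])[:,:,::-1])
for a in [(192,137),(545,240),(152,259),(512,365)]:
    print(world('top',200+a[0]/3.3,130+a[1]/3.3,.014))
E
```

```text
fixture []
dial_grip []
clamp_hinge []
fixed_half []
moving_half []
lug_hole []
1.95 [0.196  0.5671 0.2313] [0.5204 3.0982 0.0001] {'vfov': 65.70646984690485, 'cx': 277.9853825131011, 'cy': 207.42648199626242, 'camera_from_world': array([[ 0.327 ,  0.945 , -0.0003, -0.5995],
       [ 0.9102, -0.3149,  0.2691, -0.0339],
       [ 0.2542, -0.0883, -0.9631,  0.3784],
       [ 0.    ,  0.    ,  0.    ,  1.    ]])}
[0.6883 0.0947 0.014 ]
[ 0.6096 -0.188   0.014 ]
[0.5883 0.1237 0.014 ]
[ 0.5095 -0.1603  0.014 ]
```

View pics/dial.png

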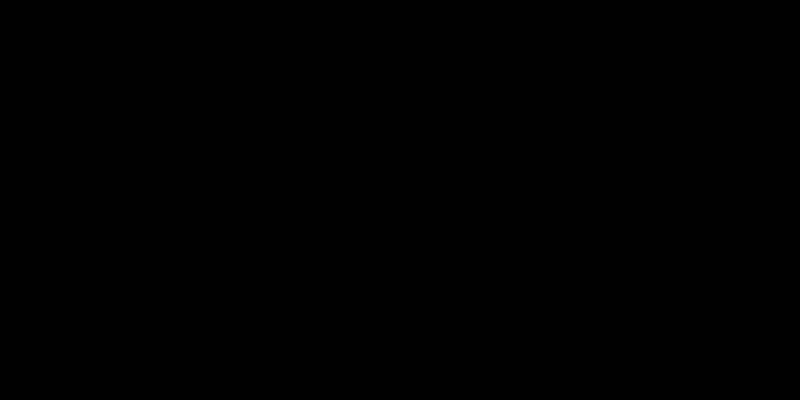

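Request:
send_rows([
  {"dx":0.3,"dy":-0.47,"dz":0.08,"rx":0,"ry":0,"rz":0,"hand":-1},
  {"dx":0.3,"dy":-0.47,"dz":0.08,"rx":0,"ry":0,"rz":0,"hand":-1},
  {"dx":0.3,"dy":-0.47,"dz":0.08,"rx":0,"ry":0,"rz":0,"hand":-1},
  {"dx":0.3,"dy":-0.47,"dz":0.08,"rx":0,"ry":0,"rz":0,"hand":-1},
  {"dx":0.3,"dy":-0.47,"dz":0.08,"rx":0,"ry":0,"rz":0,"hand":-1},
  {"dx":0.3,"dy":-0.47,"dz":0.08,"rx":0,"ry":0,"rz":0,"hand":-1},
  {"dx":0.3,"dy":-0.47,"dz":0.08,"rx":0,"ry":0,"rz":0,"hand":-1},
  {"dx":0.3,"dy":-0.47,"dz":0.08,"rx":0,"ry":0,"rz":0,"hand":-1},
  {"dx":0.3,"dy":-0.47,"dz":0.08,"rx":0,"ry":0,"rz":0,"hand":-1},
  {"dx":0.3,"dy":-0.47,"dz":0.08,"rx":0,"ry":0,"rz":0,"hand":-1},
  {"dx":0.3,"dy":-0.47,"dz":0.08,"rx":0,"ry":0,"rz":0,"hand":-1},
  {"dx":0.3,"dy":-0.47,"dz":0.08,"rx":0,"ry":0,"rz":0,"hand":-1},
])

```text
t: 3.15
position: [0.4667, 0.1425, 0.3038]
tcp_rot: [0.52, 3.097, 0.0]
force: [1.2, 1.2, 1.1]
finger_gap: 0.0852
grip_force: 0.0
```

Request:
send_rows([
  {"dx":0.3,"dy":-0.47,"dz":0.08,"rx":0,"ry":0,"rz":0,"hand":-1},
  {"dx":0.3,"dy":-0.47,"dz":0.08,"rx":0,"ry":0,"rz":0,"hand":-1},
  {"dx":0.3,"dy":-0.47,"dz":0.08,"rx":0,"ry":0,"rz":0,"hand":-1},
  {"dx":0,"dy":0,"dz":0,"rx":0,"ry":0,"rz":0,"hand":-1},
  {"dx":0,"dy":0,"dz":0,"rx":0,"ry":0,"rz":0,"hand":-1},
])

```text
t: 3.65
position: [0.5337, 0.0377, 0.3211]
tcp_rot: [-0.523, -3.097, -0.0]
force: [-0.1, -0.2, -0.2]
finger_gap: 0.0853
grip_force: 0.0
```

```bash
python3 - <<'E'
from h import *
np.set_printoptions(precision=4,suppress=True)
c=ctrl.calibration('wrist');p,d=cap('wrist','w.png')
for n in ['fixture','dial_grip','clamp_hinge','fixed_half','moving_half','lug_hole']:
    r=ctrl.mark_of('wrist',n);print(n,[(np.array(x['location']),round(x['confidence'],2)) for x in r[:2]])
s=ctrl.get_state();print(s['t'],s['position'],s['tcp_rot'])
A=rect(p,c,.56,.68,-.01,.11,.034,.0003); B=rect(p,c,.5,.66,-.21,-.05,.070,.0004)
cv2.imwrite('pics/dial2.png',np.hstack([A[:400,:400],B[:400,:400]])[:,:,::-1])
E
```

```text
fixture [(array([ 0.5999, -0.0314,  0.0007]), 0.95)]
dial_grip [(array([0.6217, 0.049 , 0.0591]), 0.89), (array([0.765 , 0.0049, 0.0094]), 0.53)]
clamp_hinge [(array([ 0.5898, -0.0613,  0.0676]), 0.94), (array([0.6192, 0.0516, 0.0574]), 0.23)]
fixed_half [(array([ 0.5792, -0.1016,  0.0416]), 0.91), (array([0.6048, 0.4457, 0.0143]), 0.54)]
moving_half [(array([ 0.5598, -0.0846,  0.0404]), 0.71), (array([0.6215, 0.0476, 0.0547]), 0.49)]
lug_hole [(array([ 0.5621, -0.1459,  0.0688]), 0.75)]
4.0 [0.5332 0.0392 0.3215] [0.5184 3.0982 0.0002]
```

View pics/dial2.png

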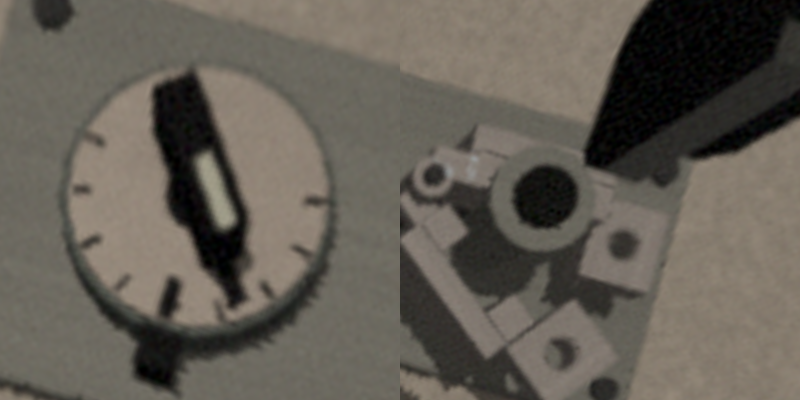

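Request:
send_rows([
  {"dx":0.237,"dy":0.029,"dz":-0.2,"rx":0,"ry":0,"rz":0.97,"hand":-1},
  {"dx":0.237,"dy":0.029,"dz":-0.4,"rx":0,"ry":0,"rz":0.97,"hand":-1},
  {"dx":0.237,"dy":0.029,"dz":-0.5,"rx":0,"ry":0,"rz":0.97,"hand":-1},
  {"dx":0.237,"dy":0.029,"dz":-0.5,"rx":0,"ry":0,"rz":0.97,"hand":-1},
  {"dx":0.237,"dy":0.029,"dz":-0.5,"rx":0,"ry":0,"rz":0.97,"hand":-1},
  {"dx":0,"dy":0,"dz":-0.5,"rx":0,"ry":0,"rz":0,"hand":-1},
  {"dx":0,"dy":0,"dz":-0.4,"rx":0,"ry":0,"rz":0,"hand":-1},
  {"dx":0,"dy":0,"dz":0,"rx":0,"ry":0,"rz":0,"hand":-1},
  {"dx":0,"dy":0,"dz":0,"rx":0,"ry":0,"rz":0,"hand":-1},
])

```text
t: 4.9
position: [0.6222, 0.0496, 0.097]
tcp_rot: [0.539, -3.095, -0.0]
force: [-0.3, 0.5, 1.1]
finger_gap: 0.0853
grip_force: 0.0
```

```bash
python3 - <<'E'
from h import *
np.set_printoptions(precision=4,suppress=True)
c=ctrl.calibration('wrist');p,d=cap('wrist')
for n in ['dial_grip','fixture','pin_knob']:
    r=ctrl.mark_of('wrist',n);print(n,[(np.array(x['location']),round(x['confidence'],2)) for x in r[:2]])
s=ctrl.get_state();y=R.from_rotvec(s['tcp_rot']).as_matrix()[:,1];print(s['t'],s['position'],np.degrees(np.arctan2(y[1],y[0])))
A=rect(p,c,.57,.67,0,.10,.068,.00025)
cv2.imwrite('pics/k.png',np.hstack([A[:,:,::-1],cv2.resize(p,(533,400))[:,:400,::-1]]))
E
```

```text
dial_grip [(array([0.6231, 0.051 , 0.0564]), 0.86)]
fixture [(array([ 0.5989, -0.0304, -0.0003]), 0.73), (array([ 0.5634, -0.1457,  0.071 ]), 0.63)]
pin_knob []
5.1 [0.6238 0.0491 0.0989] 109.73726108469442Traceback (most recent call last):
  File "<stdin>", line 8, in <module>
    return _nx.concatenate(arrs, 1, dtype=dtype, casting=casting)
           ~~~~~~~~~~~~~~~^^^^^^^^^^^^^^^^^^^^^^^^^^^^^^^^^^^^^^^
ValueError: all the input array dimensions except for the concatenation axis must match exactly, but along dimension 0, the array at index 0 has size 401 and the array at index 1 has size 400
```

Request:
send_rows([
  {"dx":0,"dy":0.01,"dz":-0.37,"rx":0,"ry":0,"rz":0,"hand":-1},
  {"dx":0,"dy":0,"dz":-0.37,"rx":0,"ry":0,"rz":0,"hand":-0.3},
  {"dx":0,"dy":0,"dz":0,"rx":0,"ry":0,"rz":0,"hand":1},
  {"dx":0,"dy":0,"dz":0,"rx":0,"ry":0,"rz":0,"hand":1},
  {"dx":0,"dy":0,"dz":0,"rx":0,"ry":0,"rz":0,"hand":1},
  {"dx":0,"dy":0,"dz":0,"rx":0,"ry":0,"rz":0,"hand":1},
  {"dx":0,"dy":0,"dz":0,"rx":0,"ry":0,"rz":0,"hand":1},
  {"dx":0,"dy":0,"dz":0,"rx":0,"ry":0,"rz":0,"hand":1},
  {"dx":0,"dy":0,"dz":0,"rx":0,"ry":0,"rz":0,"hand":1},
  {"dx":0,"dy":0,"dz":0,"rx":0,"ry":0,"rz":0,"hand":1},
], newtons=40)

```text
t: 6.1
position: [0.6234, 0.051, 0.0433]
tcp_rot: [-0.539, 3.092, 0.002]
force: [-2.9, 4.8, 7.4]
finger_gap: 0.0129
grip_force: 42.1
```

Request:
send_rows([
  {"dx":0,"dy":0,"dz":0,"rx":0,"ry":0,"rz":-0.55,"hand":1},
  {"dx":0,"dy":0,"dz":0,"rx":0,"ry":0,"rz":-0.55,"hand":1},
  {"dx":0,"dy":0,"dz":0,"rx":0,"ry":0,"rz":-0.55,"hand":1},
  {"dx":0,"dy":0,"dz":0,"rx":0,"ry":0,"rz":-0.55,"hand":1},
  {"dx":0,"dy":0,"dz":0,"rx":0,"ry":0,"rz":-0.55,"hand":1},
  {"dx":0,"dy":0,"dz":0,"rx":0,"ry":0,"rz":-0.55,"hand":1},
  {"dx":0,"dy":0,"dz":0,"rx":0,"ry":0,"rz":-0.55,"hand":1},
  {"dx":0,"dy":0,"dz":0,"rx":0,"ry":0,"rz":-0.55,"hand":1},
  {"dx":0,"dy":0,"dz":0,"rx":0,"ry":0,"rz":0,"hand":1},
  {"dx":0,"dy":0,"dz":0,"rx":0,"ry":0,"rz":0,"hand":1},
])

```text
t: 7.1
position: [0.6233, 0.0505, 0.0433]
tcp_rot: [0.422, 3.111, 0.002]
force: [-3.9, 4.8, 7.0]
finger_gap: 0.0137
grip_force: 42.1
```

Request:
send_rows([
  {"dx":0,"dy":0,"dz":0,"rx":0,"ry":0,"rz":0,"hand":-1},
  {"dx":0,"dy":0,"dz":0,"rx":0,"ry":0,"rz":0,"hand":-1},
  {"dx":0,"dy":0,"dz":0,"rx":0,"ry":0,"rz":0,"hand":-1},
  {"dx":0,"dy":0,"dz":0,"rx":0,"ry":0,"rz":0,"hand":-1},
  {"dx":0,"dy":0,"dz":0.2,"rx":0,"ry":0,"rz":0,"hand":-1},
  {"dx":-0.2,"dy":-0.2,"dz":0.5,"rx":0,"ry":0,"rz":0,"hand":-1},
  {"dx":-0.2,"dy":-0.3,"dz":0.5,"rx":0,"ry":0,"rz":0,"hand":-1},
  {"dx":-0.2,"dy":-0.3,"dz":0.5,"rx":0,"ry":0,"rz":0,"hand":-1},
  {"dx":-0.2,"dy":-0.3,"dz":0.2,"rx":0,"ry":0,"rz":0,"hand":-1},
  {"dx":-0.2,"dy":-0.3,"dz":0,"rx":0,"ry":0,"rz":0,"hand":-1},
  {"dx":0,"dy":0,"dz":0,"rx":0,"ry":0,"rz":0,"hand":-1},
  {"dx":0,"dy":0,"dz":0,"rx":0,"ry":0,"rz":0,"hand":-1},
])

```text
t: 8.3
position: [0.5475, -0.0554, 0.1844]
tcp_rot: [0.424, 3.111, 0.0]
force: [0.0, 0.7, 0.4]
finger_gap: 0.0853
grip_force: 0.0
```

```bash
python3 - <<'E'
from h import *
np.set_printoptions(precision=4,suppress=True)
c=ctrl.calibration('wrist');p,d=cap('wrist')
for n in ['fixture','clamp_hinge','fixed_half','moving_half','lug_hole']:
    r=ctrl.mark_of('wrist',n);print(n,[(np.array(x['location']),round(x['confidence'],2)) for x in r[:2]])
s=ctrl.get_state();y=R.from_rotvec(s['tcp_rot']).as_matrix()[:,1];print(s['t'],s['position'],np.degrees(np.arctan2(y[1],y[0])))
A=rect(p,c,.56,.68,-.01,.11,.034,.0003); B=rect(p,c,.5,.66,-.21,-.05,.070,.0004)
cv2.imwrite('pics/dial3.png',np.hstack([A[:400,:400],B[:400,:400]])[:,:,::-1])
E
```

```text
fixture [(array([ 0.5992, -0.0287,  0.0003]), 0.79), (array([ 0.5885, -0.0636,  0.0687]), 0.34)]
clamp_hinge [(array([ 0.5888, -0.0646,  0.0706]), 0.66)]
fixed_half []
moving_half [(array([ 0.5586, -0.0829,  0.041 ]), 0.86)]
lug_hole [(array([ 0.5622, -0.1489,  0.0683]), 0.59)]
8.6 [ 0.5475 -0.0544  0.1831] 74.58413616992195
```

View pics/dial3.png

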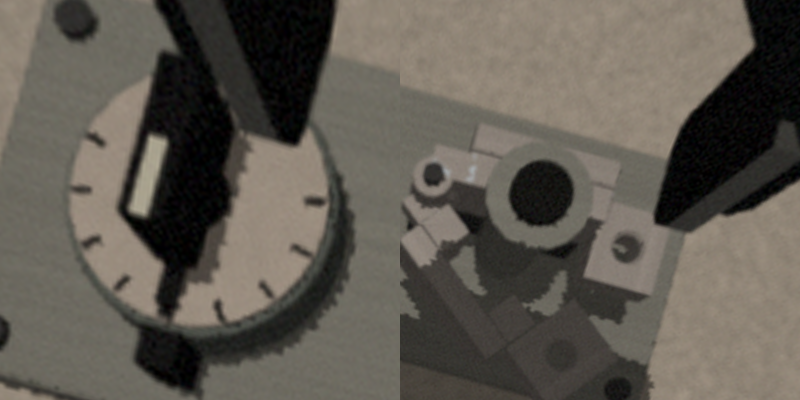

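Request:
send_rows([
  {"dx":-0.09,"dy":0.014,"dz":0,"rx":0,"ry":0,"rz":0.94,"hand":1},
  {"dx":-0.09,"dy":0.014,"dz":0,"rx":0,"ry":0,"rz":0.94,"hand":1},
  {"dx":-0.09,"dy":0.014,"dz":0,"rx":0,"ry":0,"rz":0.94,"hand":1},
  {"dx":-0.09,"dy":0.014,"dz":0,"rx":0,"ry":0,"rz":0.94,"hand":1},
  {"dx":-0.09,"dy":0.014,"dz":0,"rx":0,"ry":0,"rz":0.94,"hand":1},
  {"dx":-0.1,"dy":0.014,"dz":0,"rx":0,"ry":0,"rz":0.94,"hand":1},
  {"dx":0,"dy":0,"dz":0,"rx":0,"ry":0,"rz":0.94,"hand":1},
  {"dx":0,"dy":0,"dz":-0.2,"rx":0,"ry":0,"rz":0.94,"hand":1},
  {"dx":0,"dy":0,"dz":-0.4,"rx":0,"ry":0,"rz":0.94,"hand":1},
  {"dx":0,"dy":0,"dz":-0.4,"rx":0,"ry":0,"rz":0.94,"hand":1},
  {"dx":0,"dy":0,"dz":-0.4,"rx":0,"ry":0,"rz":0.94,"hand":1},
  {"dx":0,"dy":0,"dz":-0.37,"rx":0,"ry":0,"rz":0.9,"hand":1},
])

```text
t: 9.8
position: [0.5059, -0.0482, 0.0491]
tcp_rot: [1.908, -2.496, -0.001]
force: [-0.0, 0.2, -0.1]
finger_gap: -0.0001
grip_force: 0.0
```

Request:
send_rows([
  {"dx":0,"dy":0,"dz":0,"rx":0,"ry":0,"rz":0,"hand":1},
  {"dx":0,"dy":0,"dz":0,"rx":0,"ry":0,"rz":0,"hand":1},
])

```text
t: 10.0
position: [0.506, -0.0484, 0.051]
tcp_rot: [1.896, -2.504, -0.001]
force: [0.3, 0.2, -0.0]
finger_gap: 0.0002
grip_force: 0.0
```

Request:
send_rows([
  {"dx":0.11,"dy":-0.065,"dz":0,"rx":0,"ry":0,"rz":0,"hand":1},
  {"dx":0.11,"dy":-0.065,"dz":0,"rx":0,"ry":0,"rz":0,"hand":1},
  {"dx":0.04,"dy":-0.12,"dz":0,"rx":0,"ry":0,"rz":0,"hand":1},
  {"dx":0.04,"dy":-0.12,"dz":0,"rx":0,"ry":0,"rz":0,"hand":1},
  {"dx":0.07,"dy":-0.1,"dz":0,"rx":0,"ry":0,"rz":0,"hand":1},
  {"dx":0.07,"dy":-0.1,"dz":0,"rx":0,"ry":0,"rz":0,"hand":1},
  {"dx":0,"dy":0,"dz":0,"rx":0,"ry":0,"rz":0,"hand":1},
  {"dx":0,"dy":0,"dz":0,"rx":0,"ry":0,"rz":0,"hand":1},
])

```text
t: 10.8
position: [0.5392, -0.0917, 0.0505]
tcp_rot: [1.9, -2.502, -0.0]
force: [-0.1, -0.5, -0.6]
finger_gap: 0.0003
grip_force: 0.0
```

Request:
send_rows([
  {"dx":-0.2,"dy":0.05,"dz":0,"rx":0,"ry":0,"rz":0,"hand":1},
  {"dx":0,"dy":0,"dz":0.5,"rx":0,"ry":0,"rz":0,"hand":1},
  {"dx":0,"dy":0,"dz":0.5,"rx":0,"ry":0,"rz":0,"hand":-1},
  {"dx":0.2,"dy":-0.03,"dz":0.5,"rx":0,"ry":0,"rz":0,"hand":-1},
  {"dx":0.28,"dy":-0.04,"dz":0,"rx":0,"ry":0,"rz":0,"hand":-1},
  {"dx":0.28,"dy":-0.04,"dz":0,"rx":0,"ry":0,"rz":0,"hand":-1},
  {"dx":0,"dy":0,"dz":0,"rx":0,"ry":0,"rz":0,"hand":-1},
  {"dx":0,"dy":0,"dz":0,"rx":0,"ry":0,"rz":0,"hand":-1},
  {"dx":0,"dy":0,"dz":0,"rx":0,"ry":0,"rz":0,"hand":-1},
])

```text
t: 11.7
position: [0.5805, -0.0956, 0.1629]
tcp_rot: [1.901, -2.501, -0.001]
force: [-0.6, 0.4, 0.7]
finger_gap: 0.0858
grip_force: 0.0
```

```bash
python3 - <<'E'
from h import *
np.set_printoptions(precision=4,suppress=True)
c=ctrl.calibration('wrist');p,d=cap('wrist')
for n in ['lug_hole','fixed_half','moving_half','clamp_hinge']:
    r=ctrl.mark_of('wrist',n);print(n,[(np.array(x['location']),round(x['confidence'],2)) for x in r[:2]])
s=ctrl.get_state();y=R.from_rotvec(s['tcp_rot']).as_matrix()[:,1];print(s['t'],s['position'],np.degrees(np.arctan2(y[1],y[0])))
B=rect(p,c,.5,.66,-.21,-.01,.070,.0004)
cv2.imwrite('pics/c4.png',B[:,:,::-1])
E
```

```text
lug_hole [(array([ 0.5644, -0.1466,  0.0672]), 0.56), (array([ 0.6004, -0.0279, -0.0006]), 0.54)]
fixed_half []
moving_half []
clamp_hinge [(array([ 0.5883, -0.0608,  0.07  ]), 0.7)]
11.95 [ 0.5809 -0.0959  0.1632] 164.4460334592585
```

View pics/c4.png

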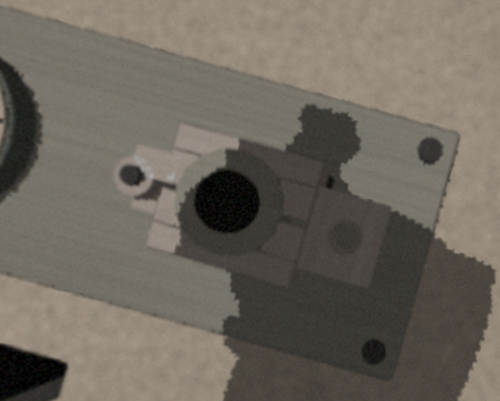

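Request:
send_rows([
  {"dx":0,"dy":0,"dz":-0.45,"rx":0,"ry":0,"rz":0,"hand":-1},
  {"dx":0,"dy":0,"dz":-0.45,"rx":0,"ry":0,"rz":0,"hand":-1},
  {"dx":0,"dy":0,"dz":-0.42,"rx":0,"ry":0,"rz":0,"hand":-1},
  {"dx":0,"dy":0,"dz":-0.3,"rx":0,"ry":0,"rz":0,"hand":-1},
  {"dx":0,"dy":0,"dz":0,"rx":0,"ry":0,"rz":0,"hand":1},
  {"dx":0,"dy":0,"dz":0,"rx":0,"ry":0,"rz":0,"hand":1},
  {"dx":0,"dy":0,"dz":0,"rx":0,"ry":0,"rz":0,"hand":1},
  {"dx":0,"dy":0,"dz":0,"rx":0,"ry":0,"rz":0,"hand":1},
  {"dx":0,"dy":0,"dz":0,"rx":0,"ry":0,"rz":0,"hand":1},
  {"dx":0,"dy":0,"dz":0,"rx":0,"ry":0,"rz":0,"hand":1},
], newtons=30)

```text
t: 12.95
position: [0.5817, -0.0962, 0.0433]
tcp_rot: [-1.9, 2.501, -0.002]
force: [-5.6, 1.0, 7.4]
finger_gap: 0.0515
grip_force: 35.7
```

Request:
send_rows([
  {"dx":0,"dy":0,"dz":0,"rx":0,"ry":0,"rz":0,"hand":1},
  {"dx":0,"dy":0,"dz":0,"rx":0,"ry":0,"rz":0,"hand":-1},
  {"dx":0,"dy":0,"dz":0,"rx":0,"ry":0,"rz":0,"hand":-1},
  {"dx":0,"dy":0,"dz":0,"rx":0,"ry":0,"rz":0,"hand":-1},
  {"dx":0,"dy":0,"dz":0.3,"rx":0,"ry":0,"rz":0,"hand":-1},
  {"dx":0,"dy":0,"dz":0.6,"rx":0,"ry":0,"rz":0,"hand":-1},
  {"dx":0,"dy":0,"dz":0.6,"rx":0,"ry":0,"rz":0,"hand":-1},
  {"dx":0,"dy":0,"dz":0.6,"rx":0,"ry":0,"rz":0,"hand":-1},
  {"dx":0,"dy":0.2,"dz":0.4,"rx":0,"ry":0,"rz":0,"hand":-1},
  {"dx":-0.17,"dy":0.55,"dz":0,"rx":0,"ry":0,"rz":0,"hand":-1},
  {"dx":-0.17,"dy":0.6,"dz":0,"rx":0,"ry":0,"rz":0,"hand":-1},
  {"dx":-0.17,"dy":0.6,"dz":0,"rx":0,"ry":0,"rz":0,"hand":-1},
])

```text
t: 14.15
position: [0.5426, 0.0514, 0.2295]
tcp_rot: [-1.899, 2.502, -0.001]
force: [0.3, 0.7, -0.1]
finger_gap: 0.0856
grip_force: 0.0
```

Request:
send_rows([
  {"dx":-0.2,"dy":0.6,"dz":0,"rx":0,"ry":0,"rz":0,"hand":-1},
  {"dx":-0.2,"dy":0.6,"dz":0,"rx":0,"ry":0,"rz":0,"hand":-1},
  {"dx":-0.2,"dy":0.6,"dz":0,"rx":0,"ry":0,"rz":0,"hand":-1},
  {"dx":-0.2,"dy":0.6,"dz":0,"rx":0,"ry":0,"rz":0,"hand":-1},
  {"dx":-0.2,"dy":0.6,"dz":0,"rx":0,"ry":0,"rz":0,"hand":-1},
  {"dx":-0.2,"dy":0.6,"dz":0,"rx":0,"ry":0,"rz":0,"hand":-1},
  {"dx":0,"dy":0,"dz":0,"rx":0,"ry":0,"rz":0,"hand":-1},
  {"dx":0,"dy":0,"dz":0,"rx":0,"ry":0,"rz":0,"hand":-1},
  {"dx":0,"dy":0,"dz":0,"rx":0,"ry":0,"rz":0,"hand":-1},
])

```text
t: 15.05
position: [0.4533, 0.3197, 0.229]
tcp_rot: [1.9, -2.502, 0.0]
force: [-0.6, -0.2, -0.9]
finger_gap: 0.0854
grip_force: 0.0
```

```bash
python3 - <<'E'
from h import *
np.set_printoptions(precision=4,suppress=True)
c=ctrl.calibration('wrist');p,d=cap('wrist')
for n in ['pin_knob','pin_stand','pin_tip']:
    r=ctrl.mark_of('wrist',n);print(n,[(np.array(x['location']),round(x['confidence'],2)) for x in r[:2]])
s=ctrl.get_state();y=R.from_rotvec(s['tcp_rot']).as_matrix()[:,1];print(s['t'],s['position'],np.degrees(np.arctan2(y[1],y[0])))
B=rect(p,c,.40,.50,.31,.41,.083,.00025);A=rect(p,c,.40,.50,.31,.41,.045,.00025)
cv2.imwrite('pics/p.png',np.hstack([B[:400,:400],A[:400,:400]])[:,:,::-1])
t,_=cap('top')
for n in ['dial_grip','lug_hole','clamp_hinge','fixed_half']:
    r=ctrl.mark_of('top',n);print(n,[(np.array(x['location']),round(x['confidence'],2)) for x in r[:2]])
E
```

```text
pin_knob [(array([0.452 , 0.3627, 0.0681]), 0.78)]
pin_stand [(array([0.6055, 0.4431, 0.0166]), 0.67), (array([ 0.4562,  0.3666, -0.0029]), 0.62)]
pin_tip []
15.25 [0.4535 0.3193 0.2292] 164.34490553971173
dial_grip [(array([0.623 , 0.0526, 0.0611]), 0.64)]
lug_hole [(array([ 0.5667, -0.1472,  0.068 ]), 0.68)]
clamp_hinge [(array([ 0.5871, -0.0632,  0.0688]), 0.78), (array([ 0.5804, -0.0969,  0.0391]), 0.25)]
fixed_half [(array([ 0.5809, -0.1019,  0.038 ]), 0.6)]
```

View pics/p.png

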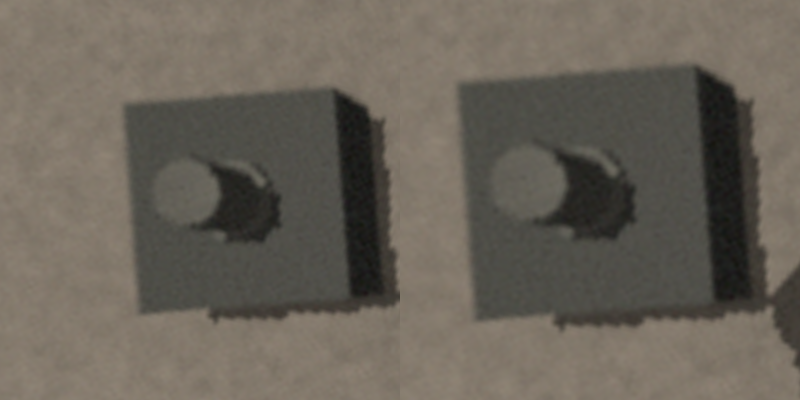

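Request:
send_rows([
  {"dx":-0.017,"dy":0.3,"dz":-0.3,"rx":0,"ry":0,"rz":0,"hand":-1},
  {"dx":0,"dy":0.29,"dz":-0.5,"rx":0,"ry":0,"rz":0,"hand":-1},
  {"dx":0,"dy":0,"dz":-0.5,"rx":0,"ry":0,"rz":0,"hand":-1},
  {"dx":0,"dy":0,"dz":-0.5,"rx":0,"ry":0,"rz":0,"hand":-1},
  {"dx":0,"dy":0,"dz":-0.35,"rx":0,"ry":0,"rz":0,"hand":-1},
  {"dx":0,"dy":0,"dz":-0.2,"rx":0,"ry":0,"rz":0,"hand":-1},
  {"dx":0,"dy":0,"dz":0,"rx":0,"ry":0,"rz":0,"hand":-1},
  {"dx":0,"dy":0,"dz":0,"rx":0,"ry":0,"rz":0,"hand":-1},
])

```text
t: 16.3
position: [0.4523, 0.3648, 0.0541]
tcp_rot: [-1.9, 2.501, -0.0]
force: [-0.4, -0.8, 0.3]
finger_gap: 0.0855
grip_force: 0.0
```

```bash
python3 - <<'E'
from h import *
np.set_printoptions(precision=4,suppress=True)
c=ctrl.calibration('wrist');p,d=cap('wrist')
r=ctrl.mark_of('wrist','pin_knob');print([(np.array(x['location']),round(x['confidence'],2)) for x in r[:2]])
r=ctrl.outline_of('wrist','pin_knob')
print(ctrl.get_state()['position'])
# bright knob top centroid on plane .083
B=rect(p,c,.42,.48,.33,.39,.083,.00015);cv2.imwrite('pics/p2.png',np.hstack([B[:400,:400,::-1],cv2.resize(p[:,140:420,::-1],(267,400))]))
E
```

```text
[(array([0.4539, 0.3639, 0.0673]), 0.95)]
[0.4528 0.3651 0.0548]
```

View pics/p2.png

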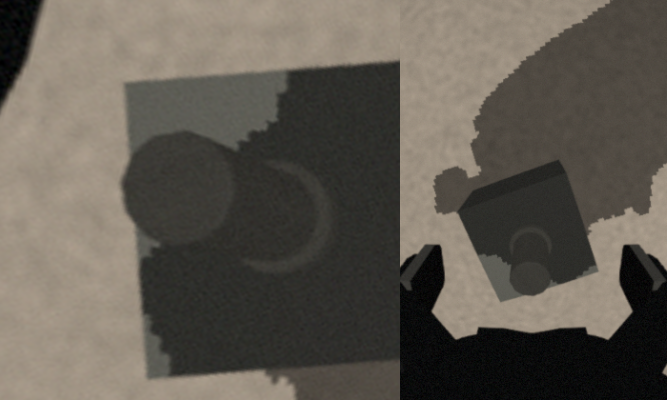

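Request:
send_rows([
  {"dx":0,"dy":-0.014,"dz":0,"rx":0,"ry":0,"rz":0,"hand":-0.4},
  {"dx":0,"dy":0,"dz":0,"rx":0,"ry":0,"rz":0,"hand":1},
  {"dx":0,"dy":0,"dz":0,"rx":0,"ry":0,"rz":0,"hand":1},
  {"dx":0,"dy":0,"dz":0,"rx":0,"ry":0,"rz":0,"hand":1},
  {"dx":0,"dy":0,"dz":0,"rx":0,"ry":0,"rz":0,"hand":1},
  {"dx":0,"dy":0,"dz":0,"rx":0,"ry":0,"rz":0,"hand":1},
  {"dx":0,"dy":0,"dz":0,"rx":0,"ry":0,"rz":0,"hand":1},
  {"dx":0,"dy":0,"dz":0,"rx":0,"ry":0,"rz":0,"hand":1},
  {"dx":0,"dy":0,"dz":0,"rx":0,"ry":0,"rz":0,"hand":1},
], newtons=50)

```text
t: 17.35
position: [0.4517, 0.3636, 0.053]
tcp_rot: [-1.9, 2.501, 0.0]
force: [-0.5, -0.3, 3.0]
finger_gap: 0.0164
grip_force: 48.7
```

Request:
send_rows([
  {"dx":0,"dy":0,"dz":0.3,"rx":0,"ry":0,"rz":0,"hand":1},
  {"dx":0,"dy":0,"dz":0.5,"rx":0,"ry":0,"rz":0,"hand":1},
  {"dx":0,"dy":0,"dz":0.5,"rx":0,"ry":0,"rz":0,"hand":1},
  {"dx":0,"dy":0,"dz":0.5,"rx":0,"ry":0,"rz":0,"hand":1},
  {"dx":0.05,"dy":-0.2,"dz":0.2,"rx":0,"ry":0,"rz":0,"hand":1},
  {"dx":0.1,"dy":-0.5,"dz":0,"rx":0,"ry":0,"rz":0,"hand":1},
  {"dx":0.15,"dy":-0.6,"dz":0,"rx":0,"ry":0,"rz":0,"hand":1},
  {"dx":0.15,"dy":-0.6,"dz":0,"rx":0,"ry":0,"rz":0,"hand":1},
  {"dx":0.15,"dy":-0.6,"dz":0,"rx":0,"ry":0,"rz":0,"hand":1},
  {"dx":0.15,"dy":-0.6,"dz":0,"rx":0,"ry":0,"rz":0,"hand":1},
  {"dx":0.15,"dy":-0.6,"dz":0,"rx":0,"ry":0,"rz":0,"hand":1},
  {"dx":0.15,"dy":-0.6,"dz":0,"rx":0,"ry":0,"rz":0,"hand":1},
])

```text
t: 18.55
position: [0.53, 0.0386, 0.2018]
tcp_rot: [1.9, -2.501, -0.001]
force: [0.9, 0.8, -1.2]
finger_gap: 0.0165
grip_force: 49.9
```

Request:
send_rows([
  {"dx":0.15,"dy":-0.6,"dz":0,"rx":0,"ry":0,"rz":0,"hand":1},
  {"dx":0.15,"dy":-0.6,"dz":0,"rx":0,"ry":0,"rz":0,"hand":1},
  {"dx":0.15,"dy":-0.6,"dz":0,"rx":0,"ry":0,"rz":0,"hand":1},
  {"dx":0.04,"dy":-0.5,"dz":-0.2,"rx":0,"ry":0,"rz":0,"hand":1},
  {"dx":0,"dy":-0.22,"dz":-0.4,"rx":0,"ry":0,"rz":0,"hand":1},
  {"dx":0,"dy":0,"dz":-0.3,"rx":0,"ry":0,"rz":0,"hand":1},
  {"dx":0,"dy":0,"dz":0,"rx":0,"ry":0,"rz":0,"hand":1},
  {"dx":0,"dy":0,"dz":0,"rx":0,"ry":0,"rz":0,"hand":1},
])

```text
t: 19.35
position: [0.5664, -0.1479, 0.135]
tcp_rot: [1.9, -2.501, -0.002]
force: [-0.6, -0.1, 0.7]
finger_gap: 0.0163
grip_force: 49.9
```

```bash
python3 - <<'E'
from h import *
np.set_printoptions(precision=4,suppress=True)
c=ctrl.calibration('wrist');p,d=cap('wrist')
for n in ['pin_knob','pin_tip','lug_hole','clamp_hinge']:
    r=ctrl.mark_of('wrist',n);print(n,[(np.array(x['location']),round(x['confidence'],2)) for x in r[:2]])
s=ctrl.get_state();print(s['t'],s['position'])
B=rect(p,c,.53,.60,-.18,-.11,.070,.000175)
cv2.imwrite('pics/i.png',np.hstack([B[:400,:400,::-1],cv2.resize(p[100:380,140:420,::-1],(400,400))]))
print('tip px for pin at tcp',wproj(s['position']-[0,0,.0485],c),'hole px',wproj((.567,-.148,.07),c))
E
```

```text
pin_knob [(array([ 0.5667, -0.1476,  0.1483]), 0.96)]
pin_tip [(array([ 0.5649, -0.1465,  0.087 ]), 0.87)]
lug_hole [(array([ 0.5634, -0.1462,  0.0678]), 0.97)]
clamp_hinge [(array([ 0.5885, -0.0591,  0.0666]), 0.82)]
19.6 [ 0.5678 -0.148   0.1368]
tip px for pin at tcp (np.float64(274.3884321285954), np.float64(232.4633365938393)) hole px (np.float64(275.76762703889875), np.float64(222.82573259013978))
```

View pics/i.png

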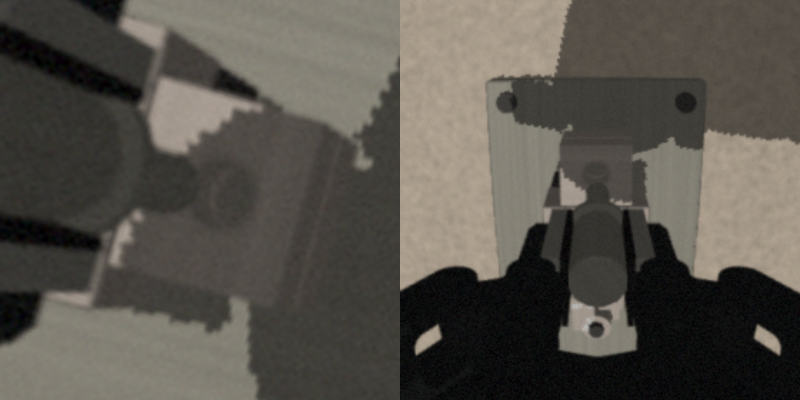

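```bash
python3 - <<'E'
from h import *
np.set_printoptions(precision=4,suppress=True)
ps=[];cs=[]
for _ in range(4):
    c=ctrl.calibration('wrist');ps.append(ctrl.capture('wrist')[0].astype(float));cs.append(c['camera_from_world'])
p=np.mean(ps,0)[:,:,:].mean(2);c['camera_from_world']=np.mean(cs,0)
M=np.linalg.inv(c['camera_from_world']);print('tcp mean-ish',ctrl.get_state()['position'])
print(p[208:244,262:295:1].round().astype(int).tolist().__str__().replace('], [','\n'))
for v in (228,230,232,234): print(v,wworld(278,v,.0875,c))
for v in (219,221,223): print(v,wworld(278,v,.07,c))
E
```

```text
tcp mean-ish [ 0.5673 -0.1479  0.1358]
[[80, 75, 79, 79, 79, 79, 80, 79, 78, 80, 78, 80, 79, 78, 78, 77, 77, 80, 79, 76, 78, 80, 78, 78, 79, 79, 79, 78, 78, 78, 78, 79, 78
79, 80, 81, 78, 79, 78, 79, 77, 79, 80, 79, 79, 80, 80, 80, 80, 80, 78, 79, 78, 79, 80, 79, 80, 80, 78, 78, 79, 79, 78, 80, 79, 79
78, 81, 79, 77, 80, 79, 79, 80, 80, 79, 79, 76, 79, 78, 77, 78, 78, 80, 79, 79, 79, 79, 79, 79, 79, 79, 78, 78, 78, 79, 80, 79, 78
78, 78, 78, 77, 78, 76, 77, 78, 78, 76, 78, 78, 77, 77, 76, 74, 75, 74, 75, 76, 77, 77, 77, 77, 77, 77, 77, 77, 77, 77, 78, 77, 77
74, 77, 75, 75, 76, 74, 75, 75, 76, 77, 76, 73, 71, 73, 68, 68, 66, 67, 66, 67, 69, 71, 73, 74, 76, 77, 75, 74, 77, 75, 76, 75, 76
74, 74, 76, 76, 75, 75, 76, 75, 75, 73, 73, 70, 67, 67, 63, 65, 61, 63, 64, 62, 64, 66, 69, 70, 73, 76, 76, 75, 75, 77, 76, 76, 74
75, 74, 76, 76, 75, 75, 75, 76, 74, 72, 70, 67, 63, 63, 59, 60, 61, 60, 62, 62, 62, 62, 62, 66, 69, 71, 74, 74, 75, 75, 76, 74, 75
74, 75, 76, 75, 74, 74, 76, 76, 72, 68, 66, 64, 60, 63, 61, 61, 62, 60, 61, 60, 62, 60, 61, 65, 67, 71, 73, 74, 76, 76, 73, 74, 74
76, 77, 77,
[... 3301 characters left out ...]
 52, 52, 52, 54, 52, 54, 55, 82, 120, 125, 109, 103, 107, 118, 139, 148
151, 152, 151, 150, 147, 139, 118, 85, 59, 51, 50, 53, 52, 53, 53, 55, 53, 53, 54, 54, 51, 54, 52, 53, 60, 85, 102, 125, 141, 145, 146, 149, 150
132, 132, 132, 129, 116, 88, 66, 56, 53, 54, 54, 57, 54, 57, 57, 58, 60, 58, 58, 58, 58, 56, 57, 56, 53, 56, 63, 85, 115, 131, 131, 132, 132
94, 88, 78, 70, 62, 55, 53, 52, 54, 57, 60, 60, 60, 62, 62, 60, 61, 62, 62, 60, 63, 63, 62, 58, 57, 55, 54, 58, 67, 76, 81, 89, 94]]
228 [ 0.5664 -0.1496  0.0875]
230 [ 0.5668 -0.1483  0.0875]
232 [ 0.5671 -0.147   0.0875]
234 [ 0.5675 -0.1458  0.0875]
219 [ 0.5664 -0.1499  0.07  ]
221 [ 0.5667 -0.1485  0.07  ]
223 [ 0.5671 -0.1472  0.07  ]
```

Request:
send_rows([
  {"dx":-0.003,"dy":-0.011,"dz":-0.1,"rx":0,"ry":0,"rz":0,"hand":1},
  {"dx":0,"dy":0,"dz":-0.08,"rx":0,"ry":0,"rz":0,"hand":1},
  {"dx":0,"dy":0,"dz":-0.06,"rx":0,"ry":0,"rz":0,"hand":1},
  {"dx":0,"dy":0,"dz":-0.06,"rx":0,"ry":0,"rz":0,"hand":1},
  {"dx":0,"dy":0,"dz":0,"rx":0,"ry":0,"rz":0,"hand":1},
  {"dx":0,"dy":0,"dz":0,"rx":0,"ry":0,"rz":0,"hand":1},
])

```text
t: 20.4
position: [0.5668, -0.1488, 0.1128]
tcp_rot: [1.9, -2.501, -0.0]
force: [0.9, -0.2, -0.6]
finger_gap: 0.0166
grip_force: 49.9
```

Request:
send_rows([
  {"dx":0,"dy":0,"dz":-0.06,"rx":0,"ry":0,"rz":0,"hand":1},
  {"dx":0,"dy":0,"dz":-0.06,"rx":0,"ry":0,"rz":0,"hand":1},
  {"dx":0,"dy":0,"dz":-0.06,"rx":0,"ry":0,"rz":0,"hand":1},
  {"dx":0,"dy":0,"dz":-0.06,"rx":0,"ry":0,"rz":0,"hand":1},
  {"dx":0,"dy":0,"dz":0,"rx":0,"ry":0,"rz":0,"hand":1},
  {"dx":0,"dy":0,"dz":0,"rx":0,"ry":0,"rz":0,"hand":1},
])

```text
t: 21.0
position: [0.5668, -0.1488, 0.0947]
tcp_rot: [1.9, -2.501, -0.001]
force: [0.9, 0.0, -1.7]
finger_gap: 0.0169
grip_force: 49.9
```

Request:
send_rows([
  {"dx":0,"dy":0,"dz":-0.06,"rx":0,"ry":0,"rz":0,"hand":1},
  {"dx":0,"dy":0,"dz":-0.06,"rx":0,"ry":0,"rz":0,"hand":1},
  {"dx":0,"dy":0,"dz":-0.06,"rx":0,"ry":0,"rz":0,"hand":1},
  {"dx":0,"dy":0,"dz":-0.03,"rx":0,"ry":0,"rz":0,"hand":1},
  {"dx":0,"dy":0,"dz":0,"rx":0,"ry":0,"rz":0,"hand":1},
  {"dx":0,"dy":0,"dz":0,"rx":0,"ry":0,"rz":0,"hand":1},
])

```text
t: 21.6
position: [0.5669, -0.1488, 0.0791]
tcp_rot: [1.901, -2.501, -0.0]
force: [-0.3, -0.7, -0.1]
finger_gap: 0.0166
grip_force: 49.9
```

Request:
send_rows([
  {"dx":0,"dy":0,"dz":-0.014,"rx":0,"ry":0,"rz":0,"hand":1},
  {"dx":0,"dy":0,"dz":-0.014,"rx":0,"ry":0,"rz":0,"hand":1},
  {"dx":0,"dy":0,"dz":0,"rx":0,"ry":0,"rz":0,"hand":1},
])

```text
t: 21.9
position: [0.5672, -0.149, 0.078]
tcp_rot: [-1.9, 2.501, -0.001]
force: [-2.5, 2.1, 5.5]
finger_gap: 0.0165
grip_force: 50.7
```

Request:
send_rows([
  {"dx":0,"dy":0,"dz":-0.012,"rx":0,"ry":0,"rz":0,"hand":1},
  {"dx":0,"dy":0,"dz":0,"rx":0,"ry":0,"rz":0,"hand":1},
  {"dx":0,"dy":0,"dz":0,"rx":0,"ry":0,"rz":0,"hand":-1},
  {"dx":0,"dy":0,"dz":0,"rx":0,"ry":0,"rz":0,"hand":-1},
  {"dx":0,"dy":0,"dz":0,"rx":0,"ry":0,"rz":0,"hand":-1},
  {"dx":0,"dy":0,"dz":0,"rx":0,"ry":0,"rz":0,"hand":-1},
  {"dx":0,"dy":0,"dz":0.4,"rx":0,"ry":0,"rz":0,"hand":-1},
  {"dx":0,"dy":0,"dz":0.5,"rx":0,"ry":0,"rz":0,"hand":-1},
  {"dx":0,"dy":0,"dz":0.3,"rx":0,"ry":0,"rz":0,"hand":-1},
  {"dx":0.1,"dy":0.37,"dz":0,"rx":0,"ry":0,"rz":0,"hand":-1},
  {"dx":0.1,"dy":0.37,"dz":0,"rx":0,"ry":0,"rz":0,"hand":-1},
  {"dx":0,"dy":0,"dz":0,"rx":0,"ry":0,"rz":0,"hand":-1},
])

```text
t: 23.1
position: [0.5824, -0.0907, 0.1662]
tcp_rot: [-1.903, 2.499, 0.001]
force: [0.4, -0.1, 0.0]
finger_gap: 0.0855
grip_force: 0.0
```

```bash
python3 - <<'E'
from h import *
np.set_printoptions(precision=4,suppress=True)
c=ctrl.calibration('wrist');p,d=cap('wrist')
for n in ['pin_knob','lug_hole','clamp_hinge','moving_half','fixed_half']:
    r=ctrl.mark_of('wrist',n);print(n,[(np.array(x['location']),round(x['confidence'],2)) for x in r[:2]])
s=ctrl.get_state();print(s['t'],s['position'],s['force'])
B=rect(p,c,.5,.66,-.21,-.05,.108,.0004);A=rect(p,c,.5,.66,-.21,-.05,.07,.0004)
cv2.imwrite('pics/f.png',np.hstack([B[:400,:400],A[:400,:400]])[:,:,::-1])
E
```

```text
pin_knob [(array([ 0.5695, -0.1474,  0.0909]), 0.96)]
lug_hole []
clamp_hinge [(array([ 0.5886, -0.063 ,  0.0669]), 0.61)]
moving_half []
fixed_half []
23.4 [ 0.5817 -0.0941  0.1659] [0.6372 0.5763 0.0012]
```

View pics/f.png

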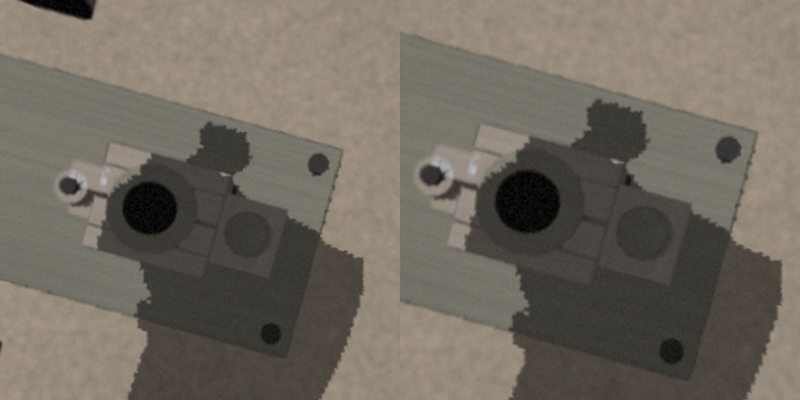

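Request:
send_rows([
  {"dx":0,"dy":0,"dz":-0.45,"rx":0,"ry":0,"rz":0,"hand":-1},
  {"dx":0,"dy":0,"dz":-0.45,"rx":0,"ry":0,"rz":0,"hand":-1},
  {"dx":0,"dy":0,"dz":-0.44,"rx":0,"ry":0,"rz":0,"hand":-1},
  {"dx":0,"dy":0,"dz":-0.3,"rx":0,"ry":0,"rz":0,"hand":-1},
  {"dx":0,"dy":0,"dz":0,"rx":0,"ry":0,"rz":0,"hand":1},
  {"dx":0,"dy":0,"dz":0,"rx":0,"ry":0,"rz":0,"hand":1},
  {"dx":0,"dy":0,"dz":0,"rx":0,"ry":0,"rz":0,"hand":1},
  {"dx":0,"dy":0,"dz":0,"rx":0,"ry":0,"rz":0,"hand":1},
  {"dx":0,"dy":0,"dz":0,"rx":0,"ry":0,"rz":0,"hand":1},
  {"dx":0,"dy":0,"dz":0,"rx":0,"ry":0,"rz":0,"hand":1},
  {"dx":0,"dy":0,"dz":0,"rx":0,"ry":0,"rz":0,"hand":1},
  {"dx":0,"dy":0,"dz":0,"rx":0,"ry":0,"rz":0,"hand":1},
], newtons=40)

```text
t: 24.6
position: [0.5823, -0.0939, 0.0448]
tcp_rot: [1.9, -2.502, 0.002]
force: [-5.6, -0.7, 6.5]
finger_gap: 0.0508
grip_force: 45.9
```

```bash
python3 - <<'E'
from h import *
np.set_printoptions(precision=4,suppress=True)
cap('wrist');cap('top');cap('scene')
for cam in ['wrist','top','scene']:
  for n in ['pin_knob','pin_tip','dial_grip']:
    r=ctrl.mark_of(cam,n);print(cam,n,[(np.array(x['location']),round(x['confidence'],2)) for x in r[:2]])
s=ctrl.get_state();print(s['t'],s['position'],s['force'],s['finger_gap'],s['grip_force'])
E
```

```text
wrist pin_knob [(array([ 0.571 , -0.1459,  0.092 ]), 0.63)]
wrist pin_tip []
wrist dial_grip []
top pin_knob []
top pin_tip []
top dial_grip [(array([0.7645, 0.0026, 0.0108]), 0.74), (array([0.6227, 0.0503, 0.0627]), 0.49)]
scene pin_knob []
scene pin_tip [(array([ 0.5895, -0.0638,  0.0689]), 0.61), (array([0.6223, 0.0498, 0.0564]), 0.57)]
scene dial_grip [(array([0.6246, 0.0502, 0.0538]), 0.55)]
25.2 [ 0.5823 -0.094   0.0449] [-4.986  -1.3266  6.6909] 0.050794912194646616 45.87658882141113
```

Pin is home and the squeeze is firm on both faces (45.9 N); handing in.

```bash
python3 -c "
from plant import ctrl
print(ctrl.hand_in())"
```

```text
the job is handed in; nothing more can be done
None
```

I handed the job in at about 25 s of the 72 s allowed: dial at zero, clamp shut, pin home on the lug, and the gripper still squeezing both halves at about 46 N; no verdict was returned.

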